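Lift the lid off the fondue fuel chest

TASK

Take the lid off the oak fuel chest: swing it up by its bar handle until it stands upright on its hinge pins, then lift it straight up off the pins. Lower it, handle up, into the slot of the oak lid rest, centred along the slot and right down to the slot's floor before you let go, and leave it standing there. Do not shift the glass bowls.

Things in the scene. Friction and masses are not known exactly. Their poses are not given: they have to be found in the camera images.
- lid_bar (a point): Centre of the lid's round steel handle bar, 14 mm thick, 112 mm clear between its arms, 46 mm beyond the front edge of the loose oak lid (105 x 180 x 16 mm, 0.28-0.44 kg) and in its plane; it can turn in a pinch. Axes: x from bar to hinge, y along the bar, z out of the lid's top. Shut: level, bar 78 mm above the shelf. Bar to pin axis 175 mm (3 mm play), bar to hinge-edge end (forks) 191 mm. Falls if let go.
- chest_pins (a point): Middle of the pin axis of the fixed wide oak chest (105 x 190 x 70 mm high; not the smaller box with a ball knob): two level pins 24 mm behind its back wall, 78 mm above the shelf. Axes: x level, away from the lid (shut bar at x = -175 mm), y along the pins, z up. The lid turns up about y; its two forks (24 mm thick, open away from the bar) leave the pins once the upright lid is lifted 20 mm.
- rest_slot (a point): Centre of the slot's floor in the fixed oak lid rest (110 x 220 mm, two long upright cheeks). Axes: x across the slot, y along it, z up. Slot 36 mm wide, 220 mm long, ends open; floor 12 mm above the shelf; mouth flared to 55 mm, cheeks end 76 mm above the floor. The lid stands in it on its forks, bar on top, parallel to the slot and 191 mm above its floor; let go, it may lean up to 15 degrees.
- bowl: Pale glass bowl, loose, 110 mm across and 50 mm high, 0.3 kg, standing on the shelf behind the gap between chest and lid rest; origin at the centre of its underside. A bystander, as is a like bowl farther to the right.
Not all that is in view belongs to the job. Leave any blue look-alike of the part that bears rest_slot alone.

How it is judged:
By the outcome, as a careful person would: the job done as asked, in the order asked, and still so for the second after the job is handed in, with the robot touching nothing.
It also fails if it takes over 51 s, if anything falls off the work surface, if the arm or the gripper's body presses on something with over 40 N, if the wrist force passes 120 N, or if a joint passes its speed limit or range.

ROBOT

A 6-joint arm with a two-finger parallel gripper is mounted at the origin on the work surface. World frame = base frame: x ahead of the robot, y to its left, z up, the work surface at z = 0. Lengths are in m, angles in rad, forces in N, time in s.
With the tool pointing down it reaches from about 0.35 to 0.975 m from the base axis. Payload 4.9 kg.
Tool frame: the origin (TCP) lies midway between the tips of the shut fingers; the grasp point (between the pads) lies behind it (manip.tcp_to_grasp is the z of the grasp point in the tool frame, in m); z points along the fingers, y is the direction in which the jaws open and shut (so a half turn about z gives the same grasp; the last joint's range is limited). The gripper opens to 85 mm and grips with 20 to 120 N. Pads are 22 mm wide; open, the fingers measure 114 mm over their backs; the gripper's body (76 mm by 85 mm) begins 54 mm behind the grasp point. The pads swing forward as they close: fully open they stand 13 mm farther back than shut.
Start: joints at [1.152, 0.053, 1.613, -0, 1.476, -0.119], TCP at [0.185, 0.597, 0.231] pointing down, gripper open.
Joint ranges: [-3.01, 3.01], [-1.01, 2.22], [0.06, 2.58], [-1.02, 4.17], [0.09, 2.62], [-3.14, 3.14]. Speed limits (rad/s): [2.57, 2.57, 3.14, 3.14, 3.14, 3.14].

INTERFACE

Orientations are given as a unit quaternion [w, x, y, z].
In Python, from plant import status, vision, order, regions_of, manip gives the robot as it stands. The module is installed in compiled form; this text tells all that it offers.
- The arm moves only by the shell command python3 -m crank 'ROWS'. ROWS is JSON, one flat list of numbers, 5 for each row, row after row: the shift along the tool's x, y, z in mm, then the turn about the tool's z in degrees, then the opening in per cent of the stroke, from 0 (shut) to 100 (fully open). In form: [tx, ty, tz, yaw, fingers, tx, ty, tz, yaw, fingers, ...]. A call has exactly 10 rows; each row is the pose to reach, as a shift and turn from the pose commanded when the call began, along the tool's axes at that moment; what a row does not reach only later rows make up. A row lasts 1/10 s, in which the tool goes at most 50 mm and 8.59 degrees, less where a joint would pass 70% of its speed; a pose out of reach is approached as far as the arm can. A call with a gripper value outside its range is refused whole. The fingers move at their own pace and stop on an object; the grip force is fixed at half the most. Time passes only in rows, so rows that repeat a pose let the fingers close, or fill a call up. It gives the time, the measured TCP pose, the force and the opening at its end, in the units of the state.
- status.state(): the state, without advancing time (a new reading comes with each control period).
- vision.grab_frame(name): name is "side" or "top"; returns (picture, depth): 420x560x3 uint8, red, green, blue; 420x560 float32, m along the optical axis (not along the pixel's ray), 0 where there is no reading.
- vision.get_calibration(name): a dict with "camera_matrix" (3x3 intrinsics, pixels), "k1" (the pictures are not rectified: a ray, as slopes to the right and down, at radius r is drawn at 1 + k1 r^2 times it, then the intrinsics apply), "R" (3x3) and "t" (3): a world point X has camera coordinates R X + t. Camera axes: x right, y down, z forward; pixel columns grow to the right and rows downward; lengths in m; the calibration is good to about 2 mm. A picture is of the moment at which its call begins. get_calibration takes no time and is no camera call.
- order.job_done(): hands the job in, once; it reports no verdict.
Trained networks look in the newest picture that a camera, given by its name, has taken for a name from the list of things; names that differ only in an ending like _2 or _b are one class to them, and where a whole thing is asked for, a point or a joint stands for the part that bears it (a point fixed in the world has none). Each returns a list of dicts, best first, with "confidence" (0 to 1); they miss things now and then, are a little off and sometimes report something else, mostly with a low value. They report only what shows in the picture. A call takes as long as a camera call. They do not tell look-alikes from the thing itself.
- regions_of(camera, name): "region" (420x560 bool, what is visible of it) and "extent" ([centre column, centre row, width, height] in pixels, round what is visible of it).
The state is a dict: "time": time; "joint_pos": joint angles; "joint_vel": joint speeds; "joint_efforts": joint torques, N m; "tool_pos": TCP position; "tool_rot": TCP orientation; "contact_force": force on the tool from outside, world axes, zero at the start; "ft_torque": the same for the moment, N m; "gripper_width": opening from 0.0 (shut) to 1.0 (fully open).
Only numpy, scipy, OpenCV 4.12 (cv2) and the standard library are available. Lean on these libraries where they do the work, as an engineer would, in place of code of your own. Each camera call takes 0.05 s, during which the arm holds its last target. There are 200 camera calls.

## Working session

There is one attempt and no reset: what is moved stays moved. The work goes in short steps, Python scripts to look and compute and a shell command to move; the robot and the scene stay as the last step left them, time stands still between calls to the robot, and variables do not carry over. Pictures are saved under pics/ and viewed, on a budget of 10 in all, crops included, one or two more only if the job needs it, and the job is handed in when it is done.

```bash
mkdir -p pics; ls
cat > h.py <<'E'
import numpy as np, cv2
from plant import status, vision, order, regions_of, manip
def pts(name, depth):
    c=vision.get_calibration(name); K=np.array(c["camera_matrix"]); k1=c["k1"]
    v,u=np.mgrid[0:420,0:560].astype(np.float64)
    n=cv2.undistortPoints(np.stack([u.ravel(),v.ravel()],1)[:,None],K,np.array([k1,0,0,0.])).reshape(420,560,2)
    C=np.dstack([n[...,0]*depth,n[...,1]*depth,depth])
    return (C-np.array(c["t"]))@np.array(c["R"])   # R^T (C-t)
def proj(name,X):
    c=vision.get_calibration(name); R=np.array(c["R"]);
    p,_=cv2.projectPoints(np.atleast_2d(X).astype(float),cv2.Rodrigues(R)[0],np.array(c["t"]).astype(float),np.array(c["camera_matrix"]),np.array([c["k1"],0,0,0.]))
    return p[:,0]
def save(fn,*ims): cv2.imwrite(fn,cv2.cvtColor(np.vstack(ims) if len(ims)>1 else ims[0],cv2.COLOR_RGB2BGR))
E
python3 - <<'E'
from h import *
print(manip.tcp_to_grasp, status.state())
for n in("top","side"):
    p,d=vision.grab_frame(n); save(f"pics/{n}0.png",p); np.savez(f"{n}0.npz",p=p,d=d)
    P=pts(n,d)
    for nm in ("lid_bar","rest_slot","chest_pins","bowl"):
        for r in regions_of(n,nm):
            m=r["region"]&(d>0); print(n,nm,round(r["confidence"],2),np.round(r["extent"]),np.round(np.median(P[m],0),3) if m.any() else None, np.round(np.percentile(P[m],98,axis=0),3), np.round(np.percentile(P[m],2,axis=0),3))
E
```

```text
pics
-0.0187 {'time': 0.0, 'joint_pos': array([ 1.15197199e+00,  5.33649536e-02,  1.61429935e+00, -1.14993648e-05,
        1.47597837e+00, -1.18996049e-01]), 'joint_vel': array([ 0.00018528, -0.0006064 ,  0.0002093 ,  0.00050938, -0.00165407,
       -0.00034556]), 'joint_efforts': array([ 5.19209025e-04, -3.93695140e+01, -3.70168376e+01, -1.05462527e-04,
        7.18493204e-03, -1.43769881e-06]), 'tool_pos': array([0.18434407, 0.59654665, 0.2300548 ]), 'tool_rot': array([-2.66807825e-04,  1.49352620e-01,  9.88783467e-01, -9.89691996e-04]), 'contact_force': array([-0.54513418,  0.30026982, -0.4727062 ]), 'ft_torque': array([-0.04631681,  0.0275246 ,  0.05379811]), 'gripper_width': 0.9972396526245622}
top lid_bar 0.56 [218. 198.  64.  74.] [0.546 0.207 0.086] [0.631 0.291 0.091] [0.445 0.12  0.001]
top rest_slot 0.83 [381. 275.  90.  62.] [ 0.313 -0.273  0.034] [ 0.389 -0.174  0.09 ] [ 0.235 -0.38   0.001]
top rest_slot 0.73 [189. 299.  89.  66.] [0.246 0.3   0.015] [0.317 0.406 0.09 ] [0.169 0.19  0.001]
top rest_slot 0.72 [346. 191.  80.  51.] [ 0.566 -0.17   0.015] [ 0.631 -0.064  0
[... 478 characters left out ...]
] [0.548 0.232 0.085] [0.634 0.298 0.089] [0.449 0.125 0.071]
side rest_slot 0.9 [365. 170.  77.  64.] [ 0.307 -0.244  0.046] [ 0.39  -0.166  0.085] [ 0.222 -0.378 -0.001]
side rest_slot 0.9 [450. 312. 133. 127.] [0.247 0.33  0.049] [0.315 0.413 0.087] [0.174 0.205 0.003]
side rest_slot 0.81 [191. 181.  59.  59.] [ 0.807 -0.164  0.03 ] [ 0.898 -0.092  0.085] [ 0.736 -0.304  0.   ]
side rest_slot 0.79 [274. 185.  54.  68.] [ 0.561 -0.121  0.027] [ 0.63  -0.054  0.087] [ 0.499 -0.272 -0.001]
side chest_pins 0.75 [264. 284.  81.  85.] [0.559 0.302 0.044] [0.631 0.305 0.081] [ 0.502  0.274 -0.   ]
side bowl 0.94 [203. 224.  49.  39.] [0.733 0.001 0.032] [0.778 0.075 0.05 ] [ 0.683 -0.027  0.005]
```

View pics/top0.png

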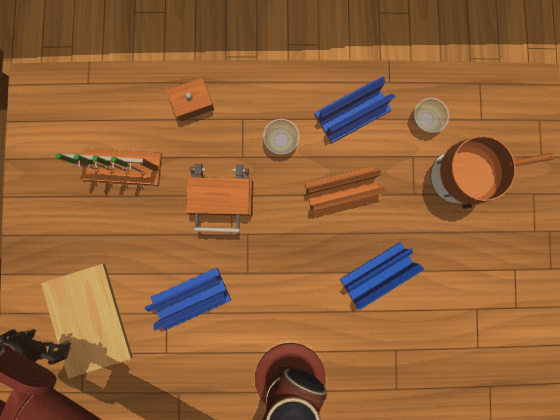

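View pics/side0.png

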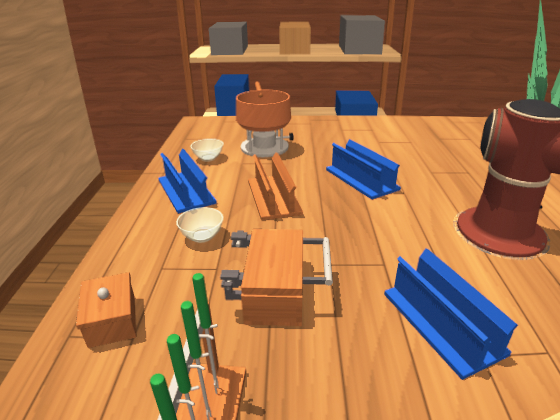

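The oak chest is at top (223,192), with its bar at (217,230). The small ball-knob box at (190,98) is a decoy. For the rest, the candidates are the oak one at (345,191) and blue ones at (189,299), (381,275) and (355,110). The oak one fits, since the blue ones are look-alikes. I'll measure both and confirm in one crop.

Run:
```python
from h import *
crop=None
for n in("top","side"):
    f=np.load(f"{n}0.npz");p,d=f["p"].astype(int),f["d"];P=pts(n,d);X,Y,Z=P[...,0],P[...,1],P[...,2]
    ok=(d>0)
    orange=ok&(p[...,0]-p[...,2]>60)
    grey=ok&(abs(p[...,0]-p[...,2])<45)
    def rect(m,s):
        q=P[m][:,:2].astype(np.float32); q=q[np.all(abs(q-np.median(q,0))<.2,1)]
        (c,wh,a)=cv2.minAreaRect(q*1000); print(n,s,len(q),np.round(c,1),np.round(wh,1),round(a,1),"z",np.round(np.median(P[m][:,2]),4))
    box=(X>.4)&(X<.7)&(Y>.08)&(Y<.34)
    rect(orange&box&(Z>.078)&(Z<.1),"lidtop")
    bar=grey&(X>.4)&(X<.475)&(Y>.08)&(Y<.34)&(Z>.06)&(Z<.11); rect(bar,"bar")
    q=P[bar]; k=np.polyfit(q[:,1],q[:,0],1); print(" bar fit x=%.4f*y+%.4f"%tuple(k), "mid",np.round(q.mean(0),4))
    pin=grey&(X>.6)&(X<.72)&(Y>.08)&(Y<.34)&(Z>.05); print(" pins grey",pin.sum(), np.round(P[pin].min(0),3),np.round(P[pin].max(0),3))
    rb=orange&(X>.48)&(X<.66)&(Y>-.3)&(Y<-.03)
    rect(rb&(Z>.075)&(Z<.1),"cheeks top"); rect(rb&(Z>.02)&(Z<.1),"rest all")
p=np.load("top0.npz")["p"]; s=np.load("side0.npz")["p"]
save("pics/crop1.png",cv2.resize(p[140:250,170:400],(800,383)))
```

```text
top lidtop 2266 [541.8 206.3] [182.1 193.3] 87.5 z 0.0861
top bar 213 [459.5 207.1] [127.7  28.8] 89.6 z 0.0839
 bar fit x=0.0215*y+0.4500 mid [0.4545 0.2079 0.084 ]
 pins grey 290 [0.603 0.118 0.059] [0.643 0.288 0.095]
top cheeks top 823 [ 568.2 -171. ] [ 74.6 221.4] 13.8 z 0.0843
top rest all 1024 [ 568.2 -171. ] [ 74.6 221.4] 13.8 z 0.083
side lidtop 3525 [542.5 207.8] [184.2 197.5] 88.4 z 0.0848
side bar 422 [458.9 212.3] [128.9  30. ] 89.8 z 0.0821
 bar fit x=0.0179*y+0.4512 mid [0.4552 0.2219 0.0812]
 pins grey 753 [0.6   0.123 0.05 ] [0.641 0.292 0.091]
side cheeks top 436 [ 566.4 -168.3] [ 74.4 224.1] 13.4 z 0.0836
side rest all 1244 [ 566.3 -168.1] [ 74.4 224.6] 13.4 z 0.0659
```

View pics/crop1.png

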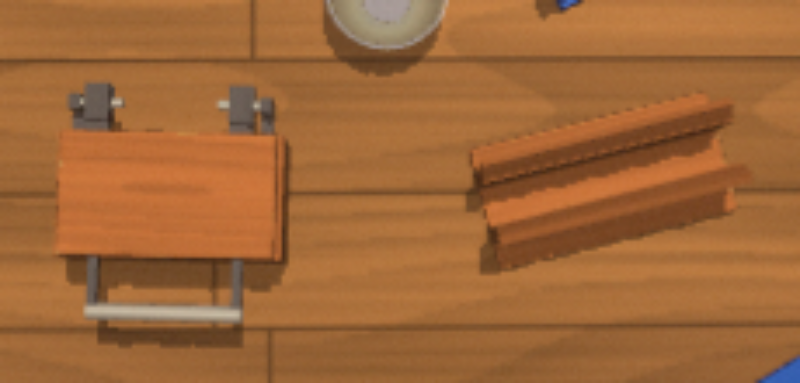

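The crop confirms it: lid with its bar on the wide chest and pins behind at rows ~103, and the oak rest at right (~(610,180)). Next I'll refine the bar line and compute the tool-frame shifts.

```bash
cat >> h.py <<'E'
from scipy.spatial.transform import Rotation as Ro
def shift(target_grasp, ydir_deg=None, s=None):
    s=s or status.state(); q=s["tool_rot"]; R=Ro.from_quat([q[1],q[2],q[3],q[0]]).as_matrix()
    g=s["tool_pos"]+R[:,2]*manip.tcp_to_grasp
    d=R.T@(np.array(target_grasp)-g)*1000
    ya=np.degrees(np.arctan2(R[1,1],R[0,1])); print("t",round(s["time"],2),"grasp",np.round(g,4),"yang",round(ya,2),"tilt z",np.round(R[:,2],3),"F",np.round(s["contact_force"],1),"w",round(s["gripper_width"],3))
    yaw=None if ydir_deg is None else -(((ydir_deg-ya)+90)%180-90)
    print("shift mm",np.round(d,1),"yaw",yaw and round(yaw,2))
E
python3 - <<'E'
from h import *
for n in("top","side"):
    f=np.load(f"{n}0.npz");p,d=f["p"].astype(int),f["d"];P=pts(n,d);X,Y,Z=P[...,0],P[...,1],P[...,2]
    g=(d>0)&(abs(p[...,0]-p[...,2])<60)&(X>.42)&(X<.47)&(Z>.066)&(Z<.1)&(Y>.165)&(Y<.25)
    q=P[g]
    for a in np.arange(.165,.25,.02):
        b=q[(q[:,1]>a)&(q[:,1]<a+.02)]; print(n,round(a+.01,3),len(b),np.round([b[:,0].min(),b[:,0].mean(),b[:,0].max(),b[:,2].max()],4))
    g=(d>0)&(abs(p[...,0]-p[...,2])<60)&(X>.42)&(X<.456)&(Z>.066)&(Z<.1)&(Y>.1)&(Y<.3); print("bar y ends",P[g][:,1].min(),P[g][:,1].max())
shift([.453,.207,.20],-2)
E
```

```text
top 0.175 29 [0.4448 0.4518 0.4564 0.0883]
top 0.195 28 [0.4478 0.4522 0.4566 0.0896]
top 0.215 28 [0.4479 0.4523 0.4567 0.0899]
top 0.235 33 [0.4481 0.4535 0.4597 0.0914]
top 0.255 9 [0.4482 0.4546 0.4598 0.0901]
bar y ends 0.1429618664918552 0.2723811105814819
side 0.175 39 [0.4436 0.4499 0.4557 0.0844]
side 0.195 43 [0.4445 0.4509 0.4566 0.0844]
side 0.215 46 [0.4441 0.4507 0.4566 0.0852]
side 0.235 52 [0.4449 0.4521 0.458  0.0853]
side 0.255 14 [0.4458 0.4522 0.4584 0.0852]
bar y ends 0.14742128582540706 0.27677583377463916
t 0.5 grasp [0.1845 0.5971 0.25  ] yang 72.83 tilt z [-0. -0. -1.] F [ 0.9 -0.2 -0.5] w 0.995
shift mm [-371.7 -293.4   50. ] yaw 74.83
```

```bash
python3 -m crank '[-30,-24,0,6,55, -70,-55,0,14,55, -110,-87,0,22,55, -150,-118,10,30,55, -190,-150,15,38,55, -230,-181,20,46,55, -270,-213,30,54,55, -310,-244,40,62,55, -345,-272,50,69,55, -370,-292,50,74.6,55]'
python3 - <<'E'
from h import *
shift([.452,.209,.076],-1.8)
E
```

```text
time: 1.5
tool_pos: [0.4521, 0.2063, 0.18]
tool_rot: [-0.0, 0.72, 0.694, -0.001]
contact_force: [-0.2, 1.0, 0.4]
gripper_width: 0.546
t 1.5 grasp [0.4522 0.2063 0.1987] yang -2.12 tilt z [-0.002 -0.001 -1.   ] F [-0.2  1.   0.4] w 0.546
shift mm [ 2.800e+00 -1.000e-01  1.227e+02] yaw -0.32
```

```bash
python3 -m crank '[0,0,20,0,55, 0,0,45,0,55, 0,0,70,0,55, 0,0,90,0,55, 0,0,105,0,55, 0,0,115,0,55, 0,0,122,0,55, 0,0,122,0,55, 0,0,122,0,0, 0,0,122,0,0]'
python3 -m crank '[0,0,0,0,0, 0,0,0,0,0, 0,0,0,0,0, 0,0,0,0,0, 0,0,0,0,0, 0,0,0,0,0, 0,0,0,0,0, 0,0,0,0,0, 0,0,0,0,0, 0,0,0,0,0]'
python3 - <<'E'
from h import *
shift([.452,.209,.077],-1.8)
p,d=vision.grab_frame("side"); save("pics/s1.png",cv2.resize(p[170:345,200:400],(700,612)[:2]))
E
```

```text
time: 2.5
tool_pos: [0.4526, 0.2091, 0.0604]
tool_rot: [0.0, 0.718, 0.696, 0.001]
contact_force: [0.5, -0.6, -0.8]
gripper_width: 0.223
time: 3.5
tool_pos: [0.4527, 0.2091, 0.0603]
tool_rot: [0.0, 0.718, 0.696, 0.001]
contact_force: [-0.1, 0.2, 5.2]
gripper_width: 0.144
t 3.5 grasp [0.4526 0.2091 0.079 ] yang -1.77 tilt z [ 0.002  0.001 -1.   ] F [-0.1  0.2  5.2] w 0.144
shift mm [-0.1 -0.6  2. ] yaw 0.03
```

View pics/s1.png

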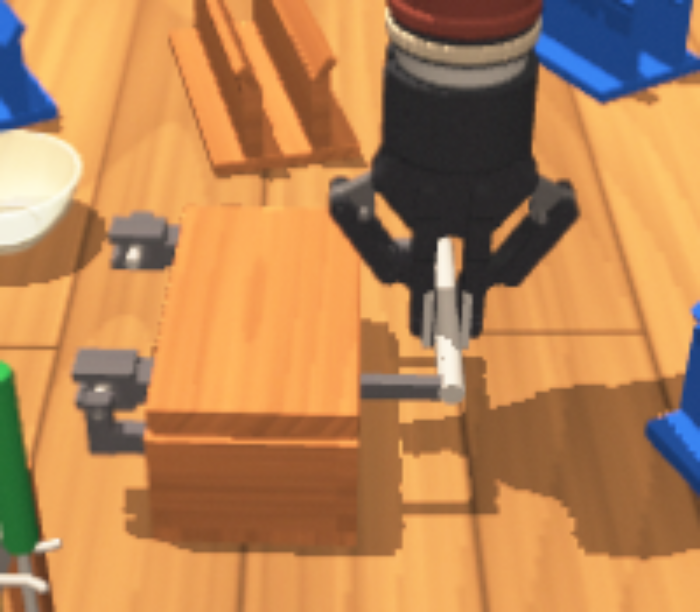

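The grip is good: the bar is between the pads at (440,310) in the crop, with the opening at 0.144. Swinging up in 30° stages.

```bash
python3 -m crank '[0,0.2,-9.2,0,0, 0,1,-18.3,0,0, 0,2.2,-27.4,0,0, 0,3.8,-36.4,0,0, 0,6,-45.3,0,0, 0,8.6,-54.1,0,0, 0,11.6,-62.7,0,0, 0,15.1,-71.2,0,0, 0,19.1,-79.4,0,0, 0,23.4,-87.5,0,0]'
python3 - <<'E'
from h import *
shift([.452,.209,.077],-1.8)
E
```

```text
time: 4.55
tool_pos: [0.4755, 0.2081, 0.1474]
tool_rot: [-0.0, 0.718, 0.696, -0.0]
contact_force: [-0.0, -0.2, -5.1]
gripper_width: 0.137
t 4.55 grasp [0.4755 0.2081 0.1661] yang -1.77 tilt z [-0. -0. -1.] F [-0.  -0.2 -5.1] w 0.137
shift mm [  0.2 -23.5  89.1] yaw 0.03
```

```bash
python3 -m crank '[0,4.8,-7.8,0,0, 0,10,-15.4,0,0, 0,15.6,-22.6,0,0, 0,21.6,-29.6,0,0, 0,27.9,-36.2,0,0, 0,34.5,-42.6,0,0, 0,41.5,-48.5,0,0, 0,48.7,-54.1,0,0, 0,56.3,-59.3,0,0, 0,64.1,-64.1,0,0]'
python3 -m crank '[0,8.1,-4.3,0,0, 0,16.3,-8.3,0,0, 0,24.8,-11.8,0,0, 0,33.4,-14.8,0,0, 0,42.2,-17.4,0,0, 0,51.1,-19.6,0,0, 0,60.1,-21.2,0,0, 0,69.2,-22.4,0,0, 0,78.3,-23.2,0,0, 0,87.5,-23.4,0,0]'
python3 - <<'E'
from h import *
p,d=vision.grab_frame("side"); save("pics/s2.png",cv2.resize(p[80:345,150:400],(565,600)))
P=pts("side",d); np.savez("side2.npz",p=p,d=d)
shift([.627,.203,.253],-1.8)
E
```

```text
time: 5.55
tool_pos: [0.5395, 0.2061, 0.2131]
tool_rot: [-0.0, 0.718, 0.696, -0.001]
contact_force: [-7.7, -1.5, 2.8]
gripper_width: 0.137
time: 6.55
tool_pos: [0.6284, 0.2035, 0.2372]
tool_rot: [0.001, 0.718, 0.696, 0.001]
contact_force: [-4.9, -1.3, -1.3]
gripper_width: 0.137
t 6.6 grasp [0.6297 0.2034 0.2555] yang -1.81 tilt z [ 0.006  0.001 -1.   ] F [-0.6 -0.7  6.7] w 0.136
shift mm [-0.5 -2.7  2.4] yaw -0.01
```

View pics/s2.png

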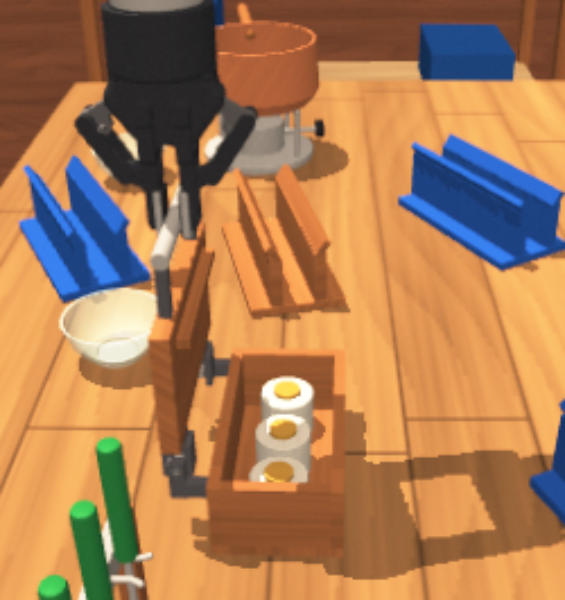

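The lid stands upright over its pins, with the bar at crop (175,230) and the bowl untouched at (115,325). Lifting straight up, gently at first.

```bash
python3 -m crank '[0,0,-3,0,0, 0,0,-8,0,0, 0,0,-14,0,0, 0,0,-21,0,0, 0,0,-29,0,0, 0,0,-38,0,0, 0,0,-48,0,0, 0,0,-58,0,0, 0,0,-66,0,0, 0,0,-72,0,0]'
python3 - <<'E'
from h import *
for n in ("side","top"):
    p,d=vision.grab_frame(n);P=pts(n,d)
    m=(d>0)&(p[...,0].astype(int)-p[...,2]>60)&(P[...,2]>.15)&(abs(P[...,0]-.63)<.08)&(abs(P[...,1]-.203)<.12)
    q=P[m]
    if n=="side":save("pics/s3.png",cv2.resize(p[60:345,130:420],(610,600)))
    if len(q):
        c=q.mean(0); n_=np.linalg.svd(q-c,full_matrices=0)[2][2]; print(n,len(q),np.round(c,3),"normal",np.round(n_,3),q[:,2].min(),q[:,1].min(),q[:,1].max())
shift([.567,-.1695,.325],13.6)
E
```

```text
time: 7.6
tool_pos: [0.627, 0.2035, 0.3077]
tool_rot: [0.0, 0.718, 0.696, 0.001]
contact_force: [-0.3, 0.0, -4.0]
gripper_width: 0.133
side 2248 [0.621 0.24  0.262] normal [-0.997  0.076  0.02 ] 0.15107303081367632 0.11528645458354947 0.29704829994888526
top 3564 [0.615 0.196 0.589] normal [-1.     0.001 -0.016] 0.1720530116255763 0.11231632587693102 0.2926376902926025
t 7.7 grasp [0.6272 0.2035 0.3266] yang -1.78 tilt z [ 0.002  0.    -1.   ] F [ 0.6 -0.1 -4.1] w 0.138
shift mm [-374.7  -48.6    1.3] yaw -15.38
```

View pics/s3.png

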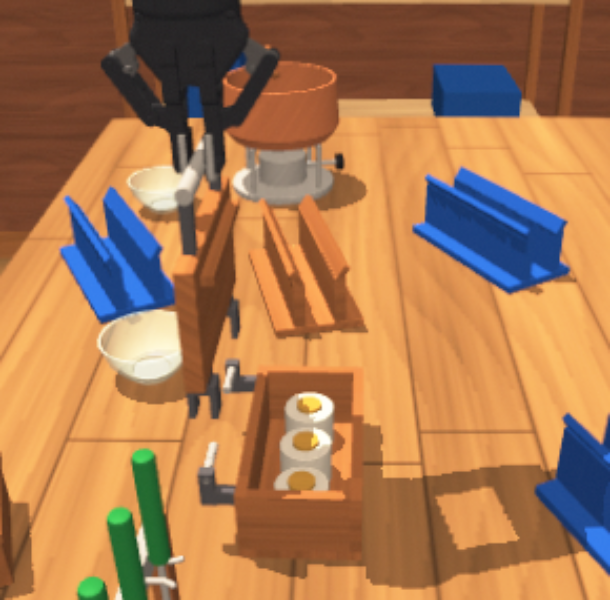

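The lid is off the pins and hanging upright, with its forks at crop (205,400) clear of the pins. Carrying it over the rest smoothly.

```bash
python3 -m crank '[-2,-0.3,0,0,0, -9,-1,0,-0.5,0, -19,-2.5,0,-1,0, -33,-4,0,-1.5,0, -50,-6.5,0,-2,0, -71,-9,0,-3,0, -95,-12,0,-4,0, -121,-16,0,-5,0, -149,-19,0,-6,0, -180,-23,0,-7.5,0]'
python3 -m crank '[-31.3,1,0,-1.4,0, -60.7,2.0,0,-2.7,0, -88,2.8,0,-3.9,0, -112,3.2,0,-5,0, -133.5,3,0,-5.9,0, -152.5,2.2,0,-6.7,0, -168,1.2,0,-7.2,0, -180,0.6,0,-7.6,0, -188,0.2,0,-7.8,0, -192,0,0,-7.9,0]'
python3 - <<'E'
from h import *
shift([.567,-.1695,.325],13.6)
E
```

```text
time: 8.7
tool_pos: [0.5975, 0.0223, 0.3062]
tool_rot: [0.0, 0.671, 0.742, -0.0]
contact_force: [-0.2, 0.1, -3.6]
gripper_width: 0.134
time: 9.7
tool_pos: [0.6171, -0.1677, 0.3062]
tool_rot: [-0.0, 0.619, 0.786, -0.0]
contact_force: [-0.1, -0.2, -4.3]
gripper_width: 0.136
t 9.7 grasp [ 0.6171 -0.1677  0.3249] yang 13.59 tilt z [-0.  0. -1.] F [-0.1 -0.2 -4.3] w 0.136
shift mm [ 10.  -49.1  -0.1] yaw -0.01
```

```bash
python3 -m crank '[0.4,-2,0,0,0, 1.6,-8,0,0,0, 3.4,-17,0,0,0, 5.4,-27,0,0,0, 7.4,-36,0,0,0, 8.8,-43,0,0,0, 9.6,-47,0,0,0, 10,-49,0,0,0, 10,-49,0,0,0, 10,-49,0,0,0]'
python3 - <<'E'
from h import *
for n in ("side","top"):
    p,d=vision.grab_frame(n);P=pts(n,d);np.savez(n+"4.npz",p=p,d=d)
    col=(d>0)&(p[...,0].astype(int)-p[...,2]>60)&(p[...,0]>p[...,1]*1.35)
    save(f"pics/{n}4.png",cv2.resize(p[60:270,170:450],(800,600)) if n=="side" else cv2.resize(p[110:260,250:450],(800,600)))
    m=col&(P[...,2]>.14)&(P[...,2]<.32)&(abs(P[...,0]-.567)<.1)&(abs(P[...,1]+.17)<.15); q=P[m]
    if len(q)>50:
        c=q.mean(0); v=np.linalg.svd(q-c,full_matrices=0)[2][2]; u=(q-[.567,-.1695,0])@[-.235,.972,0]
        print(n,len(q),np.round(c,3),"normal",np.round(v,3),"yaw",np.degrees(np.arctan2(v[1],v[0])),"zmin",q[:,2].min(),"along",np.percentile(u,[1,99]))
    m=col&(P[...,2]>.075)&(P[...,2]<.095)&(abs(P[...,0]-.567)<.1)&(abs(P[...,1]+.17)<.15); q=P[m]
    if len(q)>30: print(n,len(q),cv2.minAreaRect((q[:,:2]*1000).astype(np.float32)))
shift([.567,-.1695,.203],13.6)
E
```

```text
time: 10.7
tool_pos: [0.5675, -0.1686, 0.3063]
tool_rot: [0.0, 0.618, 0.786, 0.0]
contact_force: [0.6, 0.3, -2.9]
gripper_width: 0.139
side 901 [ 0.562 -0.134  0.228] normal [0.96  0.277 0.032] yaw 16.076607500630235 zmin 0.1667189968181449 along [-0.0838686  0.0949247]
side 379 ((566.69970703125, -167.72068786621094), (74.33956909179688, 224.56796264648438), 13.984219551086426)
top 151 [ 0.546 -0.108  0.262] normal [-0.996 -0.033  0.087] yaw -178.09617175359355 zmin 0.14349609790834658 along [-0.00536697  0.08967559]
top 404 ((568.301513671875, -171.24447631835938), (73.99861907958984, 221.7842254638672), 13.560260772705078)
t 10.8 grasp [ 0.5676 -0.1686  0.3249] yang 13.63 tilt z [-0.  0. -1.] F [ 0.4 -0.1 -4.2] w 0.131
shift mm [ -0.7  -0.7 121.9] yaw 0.03
```

View pics/side4.png

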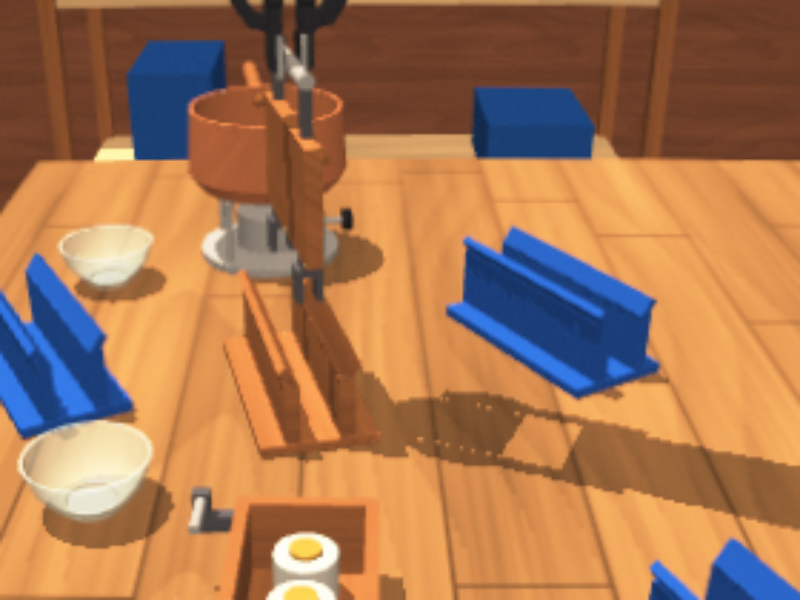

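The lid is over the slot, with its forks at crop (307,285) above the mouth, and parallel to it. Lowering.

```bash
python3 -m crank '[-1,-0.5,5,0,0, -2,-0.5,15,0,0, -2,-0.5,28,0,0, -2,-0.5,42,0,0, -2,-0.5,56,0,0, -2,-0.5,70,0,0, -2,-0.5,83,0,0, -2,-0.5,94,0,0, -2,-0.5,102,0,0, -2,-0.5,108,0,0]'
python3 -m crank '[0,0,2,0,0, 0,0,4,0,0, 0,0,6,0,0, 0,0,7,0,0, 0,0,8,0,0, 0,0,9,0,0, 0,0,10,0,0, 0,0,11,0,0, 0,0,11,0,0, 0,0,11,0,0]'
python3 - <<'E'
from h import *
shift([.567,-.1695,.203],13.6)
E
```

```text
time: 11.8
tool_pos: [0.5672, -0.1707, 0.1975]
tool_rot: [-0.0, 0.618, 0.786, -0.0]
contact_force: [0.4, -0.0, -4.2]
gripper_width: 0.135
time: 12.8
tool_pos: [0.5685, -0.1709, 0.1899]
tool_rot: [0.002, 0.618, 0.786, 0.001]
contact_force: [-1.4, 1.3, 5.5]
gripper_width: 0.137
t 12.8 grasp [ 0.5684 -0.1709  0.2086] yang 13.63 tilt z [ 0.003 -0.001 -1.   ] F [-1.4  1.3  5.5] w 0.137
shift mm [ 1.7 -1.   5.5] yaw 0.03
```

```bash
python3 -m crank '[0,0,1,0,0, 0,0,2,0,0, 0,0,3,0,0, 0,0,4,0,0, 0,0,4,0,0, 0,0,4,0,0, 0,0,4,0,0, 0,0,4,0,0, 0,0,4,0,0, 0,0,4,0,0]'
python3 - <<'E'
from h import *
shift([.567,-.1695,.203],13.6)
for n in ("side","top"):
    p,d=vision.grab_frame(n);P=pts(n,d);np.savez(n+"5.npz",p=p,d=d)
    if n=="side": save("pics/side5.png",cv2.resize(p[110:240,220:360],(646,600)))
    col=(d>0)&(p[...,0].astype(int)-p[...,2]>60)&(p[...,0]>p[...,1]*1.35)
    m=col&(P[...,2]>.1)&(P[...,2]<.19)&(abs(P[...,0]-.567)<.08)&(abs(P[...,1]+.17)<.13); q=P[m]
    if len(q)>50:
        c=q.mean(0); v=np.linalg.svd(q-c,full_matrices=0)[2][2]; u=(q-[.567,-.1695,0])@[-.235,.972,0]
        print(n,len(q),np.round(c,3),"normal",np.round(v,3),"ztop",np.percentile(q[:,2],[98,100]),"along",np.percentile(u,[1,99]))
E
```

```text
time: 13.8
tool_pos: [0.57, -0.1707, 0.1898]
tool_rot: [0.003, 0.618, 0.786, 0.002]
contact_force: [-2.6, 4.6, 16.2]
gripper_width: 0.134
t 13.8 grasp [ 0.5698 -0.1707  0.2085] yang 13.65 tilt z [ 0.008 -0.001 -1.   ] F [-2.6  4.6 16.2] w 0.134
shift mm [ 1.8 -2.5  5.4] yaw 0.05
side 499 [ 0.562 -0.137  0.135] normal [-0.959 -0.272 -0.075] ztop [0.15673197 0.18956026] along [-0.07803825  0.0927078 ]
top 110 [ 0.548 -0.114  0.15 ] normal [ 0.731  0.143 -0.667] ztop [0.15978647 0.16137837] along [-0.00788156  0.08745338]
```

View pics/side5.png

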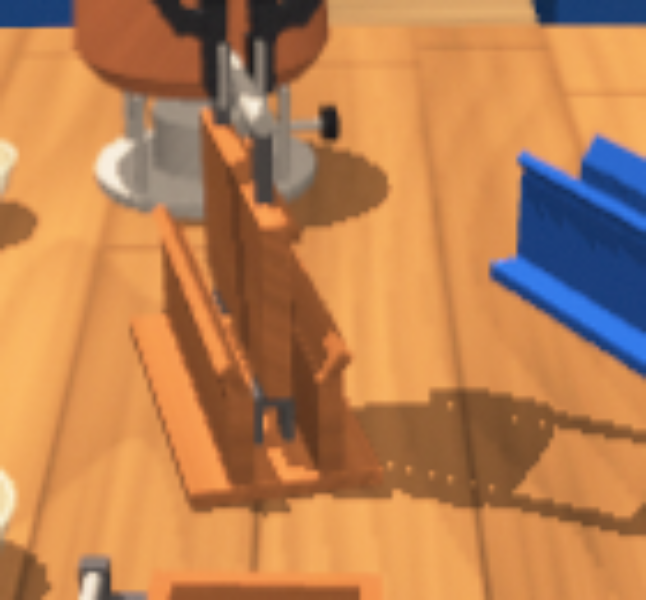

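Run:
```python
from h import *
f=np.load("side5.npz");p,d=f["p"].astype(int),f["d"];P=pts("side",d)
g=(abs(p[...,0]-p[...,2])<45)&(d>0)
for r in range(193,212):
    print(r,[(c,)+tuple(np.round(P[r,c]*1000).astype(int)) for c in range(270,292) if g[r,c]][:9:2])
# slot floor
for u in (.06,.08,.1): 
    for x in (-.008,.008):
        for z in (.012,.017): print(u,x,z,np.round(proj("side",np.array([.567,-.1695,0])+u*np.array([-.235,.972,0])+x*np.array([.972,.235,0])+[0,0,z])[0],1))
```

```text
193 [(275, np.int64(559), np.int64(-112), np.int64(43))]
194 [(275, np.int64(558), np.int64(-103), np.int64(45))]
195 [(275, np.int64(559), np.int64(-103), np.int64(41))]
196 [(275, np.int64(558), np.int64(-99), np.int64(41)), (277, np.int64(553), np.int64(-99), np.int64(41)), (281, np.int64(543), np.int64(-101), np.int64(40)), (283, np.int64(538), np.int64(-103), np.int64(38))]
197 [(275, np.int64(559), np.int64(-101), np.int64(37)), (277, np.int64(553), np.int64(-100), np.int64(38)), (279, np.int64(548), np.int64(-101), np.int64(37)), (281, np.int64(543), np.int64(-103), np.int64(36)), (283, np.int64(538), np.int64(-108), np.int64(33))]
198 [(275, np.int64(559), np.int64(-100), np.int64(35)), (277, np.int64(555), np.int64(-142), np.int64(11)), (281, np.int64(543), np.int64(-103), np.int64(33)), (283, np.int64(538), np.int64(-109), np.int64(30))]
199 [(275, np.int64(559), np.int64(-98), np.int64(33)), (280, np.int64(546), np.int64(-114), np.int64(24)), (282, np.int64(541), np.int64(-103), np.int64(30))]
200 [(275, np.int64(559), np.int64(-101), np.int64(28)), (280, np.int64(546), np
[... 496 characters left out ...]
 np.int64(18)), (283, np.int64(538), np.int64(-107), np.int64(15))]
204 [(275, np.int64(559), np.int64(-100), np.int64(16)), (281, np.int64(543), np.int64(-104), np.int64(14)), (283, np.int64(538), np.int64(-104), np.int64(14))]
205 [(275, np.int64(559), np.int64(-99), np.int64(14))]
206 []
207 []
208 []
209 []
210 []
211 []
0.06 -0.008 0.012 [280.4 203. ]
0.06 -0.008 0.017 [280.4 201.3]
0.06 0.008 0.012 [274.5 203.7]
0.06 0.008 0.017 [274.4 202.1]
0.08 -0.008 0.012 [282.1 206.7]
0.08 -0.008 0.017 [282.  205.1]
0.08 0.008 0.012 [276.  207.5]
0.08 0.008 0.017 [276.  205.8]
0.1 -0.008 0.012 [283.8 210.6]
0.1 -0.008 0.017 [283.7 208.9]
0.1 0.008 0.012 [277.7 211.4]
0.1 0.008 0.017 [277.6 209.7]
```

The fork tips read z ≈ 12–14 mm, which is the slot's floor. The force also rose firmly to 16 N with no further travel, so the lid is seated. Relaxing the press, opening, then withdrawing straight up.

```bash
python3 -m crank '[0,0,-1,0,0, 0,0,-3,0,0, 0,0,-3,0,0, 0,0,-3,0,12, 0,0,-3,0,20, 0,0,-3,0,30, 0,0,-3,0,50, 0,0,-3,0,75, 0,0,-3,0,100, 0,0,-3,0,100]'
python3 -m crank '[0,0,0,0,100, 0,0,0,0,100, 0,0,0,0,100, 0,0,0,0,100, 0,0,-2,0,100, 0,0,-6,0,100, 0,0,-12,0,100, 0,0,-20,0,100, 0,0,-32,0,100, 0,0,-48,0,100]'
python3 - <<'E'
from h import *
shift([.567,-.1695,.203],13.6)
p,d=vision.grab_frame("side"); save("pics/side6.png",cv2.resize(p[60:240,200:400],(667,600)))
E
```

```text
time: 14.9
tool_pos: [0.5672, -0.1707, 0.1861]
tool_rot: [-0.0, 0.618, 0.786, -0.0]
contact_force: [0.1, 0.3, -0.3]
gripper_width: 0.953
time: 15.9
tool_pos: [0.5671, -0.1706, 0.2351]
tool_rot: [-0.0, 0.618, 0.786, -0.0]
contact_force: [0.3, -1.2, 0.4]
gripper_width: 1.0
t 15.9 grasp [ 0.5671 -0.1706  0.2538] yang 13.62 tilt z [-0.001  0.    -1.   ] F [ 0.3 -1.2  0.4] w 1.0
shift mm [ 1.1  0.1 50.8] yaw 0.02
```

View pics/side6.png

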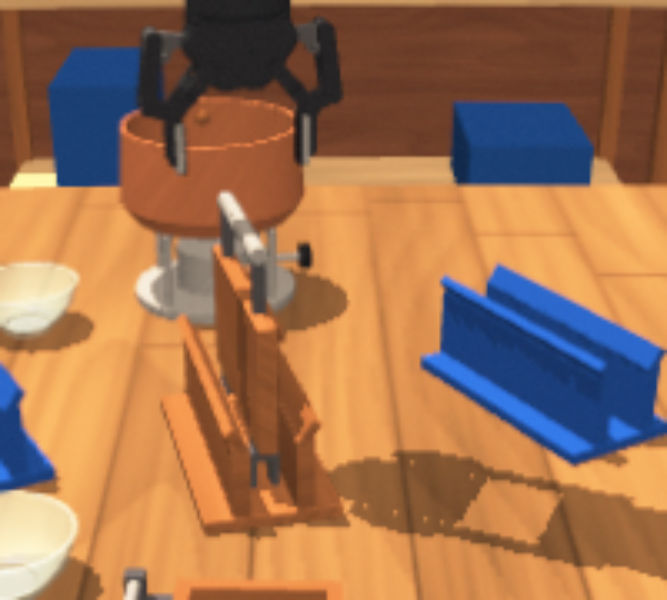

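The lid stands nearly upright in the slot, with its bar at crop (240,225) and forks at (262,465), and the gripper is clear. I'll raise the arm further, check that things are still at rest, and hand in.

```bash
python3 -m crank '[0,0,-10,0,100, 0,0,-25,0,100, 0,0,-40,0,100, 0,0,-55,0,100, 0,0,-70,0,100, 0,0,-80,0,100, 0,0,-90,0,100, 0,0,-95,0,100, 0,0,-95,0,100, 0,0,-95,0,100]'
python3 - <<'E'
from h import *
for n in ("side","top"):
    p,d=vision.grab_frame(n);P=pts(n,d)
    g=(d>0)&(abs(p[...,0].astype(int)-p[...,2])<45)&(abs(P[...,0]-.567)<.08)&(abs(P[...,1]+.17)<.08)&(P[...,2]>.17)&(P[...,2]<.225); q=P[g]
    print(n,"bar",len(q),np.round(q.mean(0),3),q[:,2].max()) if len(q) else None
    q=q[q[:,2]>.192]; u=(q-[.567,-.1695,0])@[-.235,.972,0]; x=(q-[.567,-.1695,0])@[.972,.235,0]; print("along",u.min(),u.max(),"across",x.mean(), "slope", np.polyfit(u,x,1)[0])
    for r in regions_of(n,"bowl"): print(n,"bowl",round(r["confidence"],2),np.round(r["extent"]))
print(order.job_done())
E
```

```text
time: 16.95
tool_pos: [0.5672, -0.1706, 0.3287]
tool_rot: [-0.0, 0.618, 0.786, -0.0]
contact_force: [-0.3, -0.3, -0.4]
gripper_width: 0.999
side bar 187 [ 0.563 -0.152  0.196] 0.20820807777392814
along -0.0616140775459822 0.06801322710428445 across 0.0010619325516127566 slope -0.013389302788568806
side bowl 0.65 [202. 225.  49.  35.]
top bar 86 [ 0.557 -0.13   0.207] 0.21309762900362744
along -0.029346668591208488 0.06293070012532706 across -0.00029448022177072734 slope 0.017484710708038226
top bowl 0.9 [282. 138.  34.  38.]
top bowl 0.72 [343. 193.  52.  19.]
the job is handed in; nothing more can be done
None
```

The lid is off the oak chest and standing, handle up, in the oak lid rest's slot. I handed the job in at about 17 s, and no verdict was reported.

I pinched the bar, swung the lid up about its pins and lifted it 72 mm straight up. I then carried it over the slot and lowered it until it stopped moving under 16 N. After that I eased the press, opened the gripper and withdrew straight up.

**Last checks:**
- **Position and lean:** the side camera put the bar within about 3 mm of centre along the slot, about 1 mm off across it, parallel within 1°. The lid was standing with no visible lean. The top camera agreed across the slot, but saw the bar only in part, so it couldn't confirm the centring.
- **Seating:** before release, the near fork's lowest visible points read 14 mm above the shelf, against a floor at 12 mm. The far fork was hidden.
- **Bar height:** on landing, the grasp point read 0.2085 m against the expected 0.203 m. After release, the top of the bar read 0.208 m (side) and 0.213 m (top), against 0.210 m expected. I put the landing gap down to the bar sitting low in the pads and the arm flexing.
- **Bowls:** the bowl near the gap showed at the same place in both views as at the start. The farther bowl was not re-measured, but the arm never went near it.
- **Robot:** its contact force was near zero, and it was clear of everything.

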